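# Set up the fingerprint station: slab on its pins, ink roller in its rest

## Task

Get the fingerprint station ready after cleaning: take the inking slab off its sloping drying stand and lower it gently over the two locating pins of the station until it lies flush on its bed, and lay the ink roller in the station's rest, its axle ends in the two notched cheeks and the butt of its handle in the saddle. Leave the other things on the counter as they are.

Things in the scene. Friction and masses are not known exactly. Their poses are not given: they have to be found in the camera images.
- slab: Inking slab: loose bare aluminium plate 190 long (own x), 62 wide (y), 10 thick (z), about 0.33 kg. Two 14 mm through holes on its centre line, 82 mm either side of the middle. Origin: centre of the underside; z points out of the upper face. It starts lying on the drying stand's slope, its long way up the slope. It may go on the pins either way round (half turn about z).
- stand: Drying stand, fixed: 36 mm wide strip sloping at 28 degrees over a 190 x 90 mm drip tray. Origin: middle of the tray's underside. The strip rises to own +x; its foot at -x has a ledge 9 mm high (62 wide) for the slab's low end. The centre of the slab's underside lies 85 mm above the origin. The slab overhangs the strip by 13 mm each side, with free air beside and below.
- station: Fingerprint station, fixed: grey steel case, deck 40 mm above the counter. Origin on the counter; the case runs x -150 to +165, y -135 to +135 mm. On the deck, all along own y: at x -144 to -78 a low card holder (up to 54 mm above the counter); the slab bed at x = -5; the roller rest at x = 105, its highest horns 95 mm above the counter.
- bed (a point): Middle of the slab bed's top, 54 mm above the counter: the place of the centre of the slab's underside, the slab's long way along the station's y. The bed is a dark steel block 46 (station x) by 186 (station y), raised 14 mm from the deck; the slab overhangs it by 8 mm each side. Axes as the station's.
- pin_left (a point): Tip of the locating pin at the bed's +y end. Both pins are upright steel, 10 mm in diameter with a bullet nose narrowing to 6 mm at the tip, 13 mm tall above the bed, 164 mm apart.
- pin_right (a point): Tip of the other locating pin, at the bed's -y end.
- rest_axle (a point): Midway between the two notched cheeks of the roller rest, where the axle's centre lies when home, 82 mm above the counter. The cheeks are upright, 6 mm thick, 96 mm apart (centres) along the station's x, each with a 90 degree V notch open upward, 37 mm wide at the top, ending 12 mm above this point.
- rest_saddle (a point): Point in the rest's saddle, 139 mm from rest_axle towards the station's -y, same height, where the centre line of the handle's butt lies when home (so the roller points to the station's +y). The saddle is a 90 degree V open upward, 12 mm thick, 59 mm wide.
- roller: Ink roller, loose, about 0.21 kg, lying level: wooden handle, steel fork, black rubber roller. Own x runs from handle to roller (-105 to +72 mm); centre line 17 mm above the underside; origin on the underside below the handle's front end. Butt 34 mm thick at x -99 to -71; neck 24 mm thick at x -49 to -3; fork 80 wide, x 14 to 61; rubber roller 34 thick, 66 wide. Balances at x = -21. Does not spin.
- axle_mid (a point): Centre of the rubber roller, on the axle. The axle is 8 mm in diameter and sticks out to 54 mm either side of this point; only these ends sit in the notched cheeks.
- butt (a point): Centre line of the thick butt of the roller's handle, 139 mm behind axle_mid; this part lies in the saddle.
- jar_a: Bystander: small clear jar, 52 mm in diameter, 45 tall, origin at its foot.
- jar_b: Bystander: another such jar.
- cleaner: Bystander: white bottle, 56 mm in diameter, 150 tall, origin at its foot.
- dropper: Bystander: white bottle, 40 mm in diameter, 100 tall, origin at its foot.
- stapler: Bystander: black desk stapler, 150 x 36 x 52 mm, origin at its foot.
- pad_tin: Bystander: flat stamp-pad tin, 77 x 112 x 21 mm, origin at its foot.
Not all that is in view belongs to the job. There is more than one size of the roller; the job needs the largest.

How it is judged:
At the end, for the whole second after the job is handed in: Slab on both pins: underside within 2.5 mm of the bed, level within 0.03 rad, centred within 4 mm, in line within 0.06 rad. Roller in its rest: axle middle within 8 mm and butt within 9 mm of their places, twisted under 0.12 rad. Both released and still (z of slab in the frame of bed between -0.0025 and 0.0025 m and horizontal distance between slab and bed below 0.004 m and angle between slab's own z axis and vertical below 0.03 rad and angle between the x axis of slab and the y axis of station, either way round below 0.06 rad and linear speed of each of slab, roller below 0.01 m/s and distance between axle_mid and rest_axle below 0.008 m and distance between butt and rest_saddle below 0.009 m and angle between roller's own z axis and vertical below 0.12 rad); the robot touches nothing.
It fails at once if the slab is let fall onto its bed (arrives faster than 0.3 m/s), or pressed on the station with more than 60 N (contact force between slab and station above 60 N or (horizontal distance between slab and bed below 0.03 m and z of slab in the frame of bed below 0.015 m and linear speed of slab above 0.3 m/s)).
It fails at once if another thing on the counter is pushed more than 30 mm or knocked over (distance of any of jar_a, jar_b, cleaner, dropper, stapler, pad_tin from where it was at the start of the episode above 0.03 m or angle between any of jar_a, jar_b, cleaner, dropper's own z axis and vertical above 0.6 rad).
It also fails if it takes over 64 s, if anything falls off the work surface, if the arm or the gripper's body presses on something with over 40 N, if the wrist force passes 120 N, or if a joint passes its speed limit or range.

## Robot

A 6-joint arm with a two-finger parallel gripper is mounted at the origin on the work surface. World frame = base frame: x ahead of the robot, y to its left, z up, the work surface at z = 0. Lengths are in m, angles in rad, forces in N, time in s.
With the tool pointing down it reaches from about 0.375 to 0.975 m from the base axis. Payload 3.8 kg.
Tool frame: the origin (TCP) lies at the very end of the fingers, on their centre line; the grasp point (between the pads) lies 19 mm behind it; z points along the fingers, y is the line along which they close (so a half turn about z gives the same grasp; the last joint's range is limited). The gripper opens to 85 mm and grips with 20 to 120 N. Pads are 22 mm wide; open, the fingers measure 114 mm over their backs; the gripper's body (76 mm by 85 mm) begins 54 mm behind the grasp point. The pads swing forward as they close: fully open they stand 13 mm farther back than shut.
Start: joints at [1.145, 0.264, 1.604, -0, 1.274, -0.037], TCP at [0.256, 0.625, 0.231] pointing down, gripper open.
Joint ranges: [-2.63, 2.63], [-0.94, 2.18], [0.31, 2.57], [-1.31, 4.45], [0, 2.66], [-2.55, 2.55]. Speed limits (rad/s): [2.57, 2.57, 3.14, 3.14, 3.14, 3.14].

## Interface

Orientations are given as a rotation vector (axis times angle).
In Python, from workcell import bot, vision gives the robot as it stands. The module is installed in compiled form; this text tells all that it offers.
- The arm moves only by the tool play_rows, never from a script. Its argument "moves" is a list that holds one entry, the list of rows, each a list of 7 numbers: the turn, a rotation vector about the tool's x, y, z as a fraction of full scale, then the shift along the tool's x, y, z as a fraction of full scale, then the finger opening in mm, from 0 to 85.4. In form: [[[ax, ay, az, x, y, z, jaw], ...]]. A call has 1 to 5 rows; each row shifts and turns the commanded pose from where the row before left it, along the tool's axes as they then stand; what a row does not reach is not made up. Full scale, the value 1, is 0.1 m for a shift and 0.5 rad for a turn. A row lasts 1/12 s, in which the tool goes at most 41.7 mm and 7.16 degrees, less where a joint would pass 70% of its speed; a pose out of reach is approached as far as the arm can. A call with a number of a shift or a turn outside -1 to 1 is refused whole. A call with a gripper value outside its range is refused whole. The fingers move at their own pace and stop on an object; "newtons" is the grip in N (left out, the last holds). Time passes only in rows, so rows that do not move let the fingers close. It gives the time, the measured TCP pose, the force, the opening and the grip force at its end, in the units of the state.
- bot.read_state(): the state, without advancing time (a new reading comes with each control period).
- vision.read_camera(name): name is "scene" or "top"; returns a dict with "image" (400x640x3 uint8, red, green, blue), "depth" (400x640 float32, m along the optical axis (not along the pixel's ray), 0 where there is no reading), "K" (3x3 intrinsics, pixels), "R" (3x3) and "t" (3): a world point X has camera coordinates R X + t. Camera axes: x right, y down, z forward; pixel columns grow to the right and rows downward; lengths in m; the calibration is good to about 2 mm. A picture is of the moment at which its call begins.
- bot.finish_job(): hands the job in; it is judged then, once.
The state is a dict: "time": time; "q": joint angles; "joint_vel": joint speeds; "joint_torque": joint torques, N m; "tool_pos": TCP position; "tcp_rot": TCP orientation; "wrist_force": force on the tool from outside, world axes, zero at the start; "torque": the same for the moment, N m; "width": opening from 0.0 (shut) to 1.0 (fully open); "grip_force": force on a finger pad.
Only numpy, scipy, OpenCV 4.12 (cv2) and the standard library are available. Lean on these libraries where they do the work, as an engineer would, in place of code of your own. Each camera call takes 0.05 s, during which the arm holds its last target. There are 200 camera calls.

## Working session

There is one attempt and no reset: what is moved stays moved. The work goes in short steps, Python scripts to look and compute and a tool call to move; the robot and the scene stay as the last step left them, time stands still between calls to the robot, and variables do not carry over. Pictures are saved under pics/ and viewed, at most 10 in all, crops included, and the job is handed in when it is done.

Besides the shell and the picture viewer there is one more tool, called after "Call:" in YAML: its name, and indented under it one key for each argument. play_rows: Moves the arm, as the interface text tells. Its arguments: {"type":"object","properties":{"moves":{"type":"array","items":{"type":"array","items":{"type":"array","items":{"type":"number"}}}},"newtons":{"type":"number"}},"required":["moves"]}

```bash
mkdir -p pics; cat > h.py <<'E'
import numpy as np, cv2
from workcell import bot, vision
def cap():
    return {n:vision.read_camera(n) for n in("scene","top")}
def world(c):
    d=c["depth"].astype(float);K=c["K"];v,u=np.mgrid[:d.shape[0],:d.shape[1]]
    p=np.stack([(u-K[0,2])/K[0,0]*d,(v-K[1,2])/K[1,1]*d,d],-1)
    w=(p-c["t"])@c["R"]; w[d==0]=np.nan; return w
def ray(c,u,v,z):
    r=c["R"].T@np.linalg.inv(c["K"])@np.array([u,v,1.]);o=-c["R"].T@c["t"]
    return o+r*(z-o[2])/r[2]
def proj(c,X):
    p=c["K"]@(c["R"]@np.asarray(X,float)+c["t"]);return p[:2]/p[2]
E
python3 - <<'E'
from h import *
import pickle
c=cap();pickle.dump(c,open('c0.pkl','wb'))
for n in c:
    cv2.imwrite(f'pics/{n}0.png',c[n]["image"][:,:,::-1]);print(n,-c[n]["R"].T@c[n]["t"],c[n]["R"][2],c[n]["K"][0])
s=bot.read_state();print(s)
E
```

```text
scene [1.15821397 0.29567141 0.90265206] [-0.60223539 -0.2018139  -0.7723883 ] [365.2055823    0.         316.00498508]
top [0.26324947 0.049636   1.56613101] [ 0.1679213   0.00801608 -0.98576781] [520.15950476   0.         326.78714079]
{'time': 0.1, 'q': array([ 1.14508222e+00,  2.64685729e-01,  1.60525678e+00, -9.28282050e-06,
        1.27371728e+00, -3.68670583e-02]), 'joint_vel': array([ 0.00014622, -0.00259283, -0.00311236, -0.00099747, -0.00088551,
       -0.00103206]), 'joint_torque': array([-8.90015363e-04, -5.16714764e+01, -3.68585801e+01, -1.50679484e-04,
        6.31238072e-03, -2.21607991e-06]), 'tool_pos': array([0.2556122 , 0.62400035, 0.23007076]), 'tcp_rot': array([-0.60686431, -3.08194537,  0.00316331]), 'wrist_force': array([-0.6128103 , -0.15359248,  0.25198416]), 'torque': array([0.07092659, 0.01919194, 0.0109171 ]), 'grip_force': 0.0, 'width': 0.9990028439442853}
```

View pics/scene0.png

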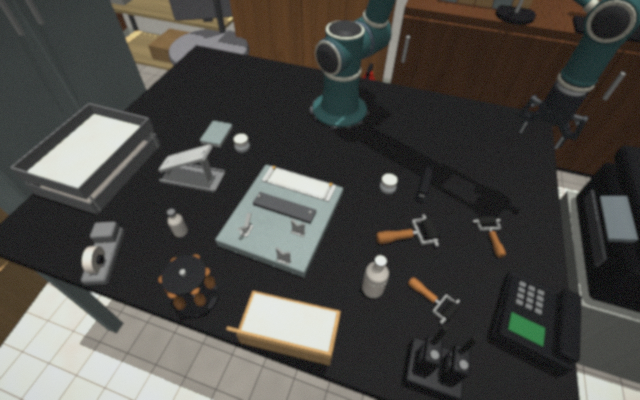

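View pics/top0.png

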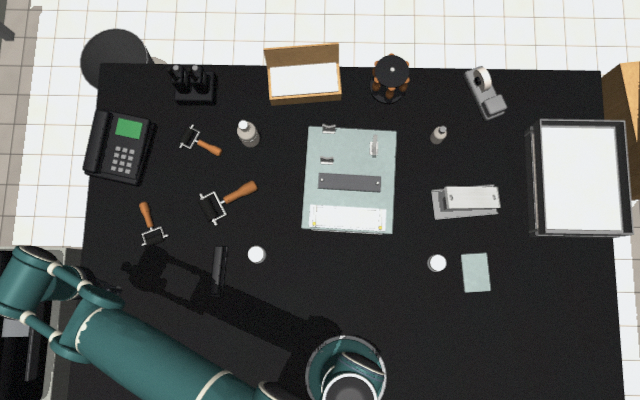

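The scene view shows the station at about (282,218), the slab on its stand at (190,165), and the large roller at (410,233). In the top view they are at (350,180), (468,200) and (228,202). The station's card holder is on the robot's side, so station +x points away from the robot and +y points left in the picture. Next I measure.

```bash
python3 - <<'E'
from h import *
import pickle
c=pickle.load(open('c0.pkl','rb'))
W={n:world(c[n]) for n in c}
pickle.dump(W,open('w0.pkl','wb'))
# table height & region stats
for n,(u0,u1,v0,v1) in dict(top=(300,400,125,235)).items():
    w=W[n][v0:v1,u0:u1].reshape(-1,3);
    hist=np.histogram(w[:,2],bins=np.arange(-.01,.11,.005));print(n,hist[0])
t=c['top'];
for n,(u,v) in [('top',(300,300)),('top',(560,330)),('scene',(300,140)),('scene',(150,190))]: print('table',W[n][v,u])
# station deck outline in top: points z 0.03..0.05
w=W['top'];m=((w[...,2]>.03)&(w[...,2]<.12)).astype(np.uint8);m[:, :295]=0;m[:,405:]=0;m[:110]=0;m[240:]=0
cn=max(cv2.findContours(m,0,2)[0],key=cv2.contourArea);r=cv2.minAreaRect(cn);b=cv2.boxPoints(r)
P=np.array([ray(t,*p,.04) for p in b]);print('station box',P.round(4),P.mean(0))
for i in range(4): e=P[(i+1)%4]-P[i];print(np.linalg.norm(e),np.degrees(np.arctan2(e[1],e[0])))
# slab plane
for n,(u0,u1,v0,v1) in dict(top=(430,505,180,222),scene=(155,230,140,195)).items():
    w=W[n][v0:v1,u0:u1]; q=w.reshape(-1,3);q=q[q[:,2]>.03]
    print(n,'slab pts',len(q),q.min(0),q.max(0),q.mean(0))
def crop(n,u0,u1,v0,v1,s=4): return cv2.resize(c[n]["image"][v0:v1,u0:u1,::-1],None,fx=s,fy=s,interpolation=cv2.INTER_CUBIC)
a=np.zeros((600,800,3),np.uint8)
def put(im,x,y): a[y:y+im.shape[0],x:x+im.shape[1]]=im[:600-y,:800-x]
put(crop('top',300,400,122,236,3),0,0)       # 300x342
put(crop('top',425,505,175,225,3),300,0)     #240x150
put(crop('top',190,270,170,230,3),300,160)   #240x180
put(crop('scene',155,230,138,195,3),545,0)   #225x171
put(crop('scene',370,445,205,255,3),545,180) #225x150
put(crop('scene',215,345,163,272,2),0,345)
put(crop('scene',215,345,163,272,2),300,345)
cv2.imwrite('pics/comp.png',a)
E
```

```text
top [ 199  752  539   99    9   19   20   46  770 3260 2858 1222  699  251
   49   36   27   34   35   22   10    3    0]
table [0.2149417  0.13561541 0.00032584]
table [ 0.14285637 -0.62842052 -0.00633233]
table [ 0.22883626 -0.07991789  0.00528559]
table [ 6.09738598e-01 -4.53230168e-01  4.02719933e-04]
station box [[ 0.4217  0.138   0.04  ]
 [ 0.746   0.1237  0.04  ]
 [ 0.7302 -0.1536  0.04  ]
 [ 0.4074 -0.1299  0.04  ]] [ 0.57632859 -0.00544255  0.04      ]
0.3245977186053548 -2.517920409190747
0.2777049639234444 -93.26324493764338
0.3236493620228789 175.80264766074168
0.268208026202639 86.9426690369404
top slab pts 1179 [ 0.47700346 -0.44782167  0.03087595] [ 0.55602139 -0.26591978  0.14222496] [ 0.51489369 -0.35288184  0.09375675]
scene slab pts 783 [ 0.43068422 -0.54655605  0.03055827] [ 0.55539987 -0.26576566  0.14132234] [ 0.51855528 -0.33825507  0.09289787]
```

View pics/comp.png

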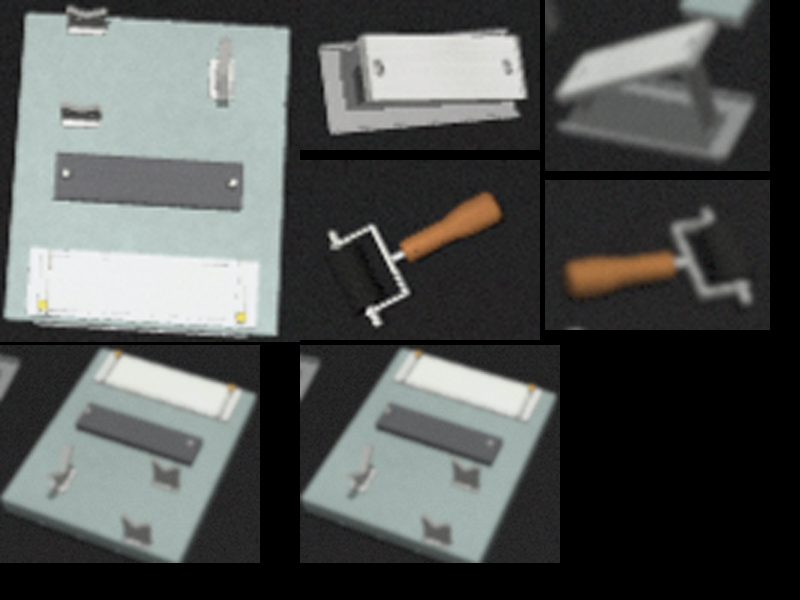

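```bash
python3 - <<'E'
from h import *
import pickle
c=pickle.load(open('c0.pkl','rb'));W=pickle.load(open('w0.pkl','rb'))
t=c['top'];s=c['scene']
# roller: wood, both views, silhouette -> z=.017
for n,(u0,u1,v0,v1) in dict(top=(195,265,175,225),scene=(370,445,205,255)).items():
    im=c[n]["image"].astype(int);m=(im[...,0]>im[...,2]+40)&(im[...,0]>70)
    k=np.zeros_like(m);k[v0:v1,u0:u1]=1;m&=k
    v,u=np.nonzero(m);P=np.array([ray(c[n],a,b,.017)[:2] for a,b in zip(u,v)])
    mu=P.mean(0);d=np.linalg.svd(P-mu)[2][0]
    if d[1]<0:d=-d
    pr=(P-mu)@d;print(n,'wood n',len(P),'ang',np.degrees(np.arctan2(d[1],d[0])),'ends',mu+d*pr.min(),mu+d*pr.max(),'len',np.ptp(pr))
    g=im.min(2)>110;g&=k; g&=~cv2.dilate(m.astype(np.uint8),np.ones((3,3))).astype(bool)
    v,u=np.nonzero(g);Q=np.array([ray(c[n],a,b,.017)[:2] for a,b in zip(u,v)]);Q=Q-mu
    pn=np.array([-d[1],d[0]]);a=Q@d;b=Q@pn
    print(' metal long',a.min(),a.max(),'lat',b.min(),b.max(),'mu',mu)
    for sgn in(1,-1):
        i=np.argsort(-sgn*b)[:5];print('  axle end',(mu+Q[i].mean(0)),a[i].mean(),b[i].mean())
    w=W[n][m];print(' wood z',np.percentile(w[:,2],[5,50,90,98]),'xy',np.nanmean(w,0))
# bed dark block in top and scene
for n,(u0,u1,v0,v1) in dict(top=(312,390,165,197),scene=(248,322,188,226)).items():
    im=c[n]["image"].astype(int);m=(im.max(2)<115).astype(np.uint8);k=np.zeros_like(m);k[v0:v1,u0:u1]=1;m&=k
    m=cv2.morphologyEx(m,cv2.MORPH_CLOSE,np.ones((5,5)))
    cn=max(cv2.findContours(m,0,2)[0],key=cv2.contourArea);r=cv2.minAreaRect(cn);M=cv2.moments(m,True)
    P=np.array([ray(c[n],*p,.054) for p in cv2.boxPoints(r)])
    print(n,'bed',ray(c[n],M['m10']/M['m00'],M['m01']/M['m00'],.054),P.round(4).tolist())
    w=W[n][m>0];print(' z',np.percentile(w[:,2],[10,50,90]))
    # pins: bright blobs within block
    g=(im.min(2)>120).astype(np.uint8)&k&cv2.erode(cv2.convexHull(cn) is None and m or cv2.fillPoly(np.zeros_like(m),[cv2.convexHull(cn)],1),np.ones((3,3)))
    nn,L,S,C=cv2.connectedComponentsWithStats(g)
    for i in range(1,nn):print('  blob',C[i],S[i,4],ray(c[n],*C[i],.062))
# slab
for n,(u0,u1,v0,v1) in dict(top=(430,505,178,222),scene=(155,222,138,178)).items():
    im=c[n]["image"].astype(int);w=W[n]
    k=np.zeros(im.shape[:2],bool);k[v0:v1,u0:u1]=1
    m=k&(im.min(2)>(170 if n=='top' else 130))
    q=w[m];q=q[(q[:,2]>.03)]
    for _ in range(4):
        A=np.c_[q[:,:2],np.ones(len(q))];co=np.linalg.lstsq(A,q[:,2],rcond=None)[0];e=q[:,2]-A@co;q=q[abs(e)<max(.004,2*e.std())] 
    nn=np.array([-co[0],-co[1],1]);nn/=np.linalg.norm(nn)
    print(n,'slab n',nn,'tilt',np.degrees(np.arccos(nn[2])),'uphill az',np.degrees(np.arctan2(-nn[1],-nn[0])),'std',e.std(),len(q))
    mm=cv2.morphologyEx(m.astype(np.uint8),cv2.MORPH_CLOSE,np.ones((5,5)))
    cn=max(cv2.findContours(mm,0,2)[0],key=cv2.contourArea);b=cv2.boxPoints(cv2.minAreaRect(cn))
    def onp(u,v):
        o=-c[n]["R"].T@c[n]["t"];r=c[n]["R"].T@np.linalg.inv(c[n]["K"])@np.array([u,v,1.])
        return o+r*((co[2]+co[:2]@o[:2]-o[2])/(r[2]-co[:2]@r[:2]))
    P=np.array([onp(*p) for p in cn[:,0]]);M=cv2.moments(cn);ctr=onp(M['m10']/M['m00'],M['m01']/M['m00'])
    up=np.array([-nn[0],-nn[1],0]);up/=np.linalg.norm(up);ax=up-nn*(up@nn);ax/=np.linalg.norm(ax);ay=np.cross(nn,ax)
    B=np.array([onp(*p) for p in b]);print(' centre top',ctr,'box',B.round(4).tolist())
    a=(P-ctr)@ax;l=(P-ctr)@ay;print('  ext',a.min(),a.max(),l.min(),l.max())
    h=(cv2.erode(cv2.fillPoly(np.zeros_like(mm),[cn],1),np.ones((3,3)))>0)&(im.min(2)<(150 if n=='top' else 110))
    nb,L,S,C=cv2.connectedComponentsWithStats(h.astype(np.uint8))
    for i in range(1,nb):print('  hole',C[i],S[i,4],onp(*C[i]))
E
```

```text
top wood n 317 ang 119.60530359185645 ends [0.55791058 0.28044917] [0.50604056 0.37173725] len 0.10499529865991408
 metal long 0.06133841394662105 0.11695509296150415 lat -0.05250099389976003 0.0523939534208518 mu [0.53372234 0.323019  ]
  axle end [0.43514337 0.39496347] 0.11125227574663935 0.05016722690738142
  axle end [0.52183612 0.44457247] 0.11155661825611199 -0.049715668237681546
 wood z [nan nan nan nan] xy [0.5320545  0.32134203 0.02681138]
scene wood n 359 ang 119.85223495424613 ends [0.55540255 0.28068771] [0.50164124 0.37436213] len 0.108005445341503
 metal long 0.061470076806079015 0.11672005019706176 lat -0.05489084300579282 0.05252825960430007 mu [0.5306053  0.32389476]
  axle end [0.43171144 0.39583677] 0.11162206426715329 0.04996162878280257
  axle end [0.52213056 0.44433254] 0.10867556660622321 -0.05259944675520091
 wood z [nan nan nan nan] xy [0.5375165  0.32354836 0.02677479]
top bed [ 0.56103138 -0.00515704  0.054     ] [[0.5415, 0.0859, 0.054], [0.5883, 0.0841, 0.054], [0.5803, -0.0963, 0.054], [0.5336, -0.0936, 0.054]]
 z [nan nan nan]
  blob [321.71428571 179.
[... 1010 characters left out ...]
195.5] 2 [ 0.52891743 -0.42877735  0.05414586]
  hole [494.  198.5] 2 [ 0.51999912 -0.42995315  0.05407573]
  hole [460.71014493 209.10144928] 69 [ 0.47733754 -0.31538221  0.11769126]
scene slab n [ 0.06047975 -0.46491936  0.88328489] tilt 27.9588079229539 uphill az 97.41178757604169 std 0.0012417500344424316 530
 centre top [ 0.51374129 -0.33589492  0.10620724] box [[0.5164, -0.4826, 0.0288], [0.4112, -0.2893, 0.1378], [0.5512, -0.1572, 0.1977], [0.6477, -0.3173, 0.1068]]
  ext -0.12479439470139966 0.11641753703430228 -0.0957143125971594 0.07689601110638475
  hole [206.33333333 142.66666667] 3 [ 0.46681967 -0.29701558  0.12988427]
  hole [187.2 164.4] 5 [ 0.55689419 -0.31387854  0.11484088]
```

```bash
cat >> h.py <<'E'
from scipy.spatial.transform import Rotation as Ro
def Rdown(yaw_y):  # tool y at this azimuth (deg), pointing down
    a=np.radians(yaw_y);y=np.array([np.cos(a),np.sin(a),0]);z=np.array([0,0,-1.]);return np.c_[np.cross(y,z),y,z]
def Rtool(y,z):
    z=z/np.linalg.norm(z);y=y-z*(y@z);y/=np.linalg.norm(y);return np.c_[np.cross(y,z),y,z]
def plan(p,Rt,n,after=False):
    s=bot.read_state();R=Ro.from_rotvec(s["tcp_rot"]);T=Ro.from_matrix(Rt)
    rv=(R.inv()*T).as_rotvec()/n;d=(np.asarray(p)-s["tool_pos"])/n
    print('t',round(s["time"],2),'tot mm',np.linalg.norm(d)*n*1e3,'deg',np.degrees(np.linalg.norm(rv))*n)
    for i in range(n):
        A=R*Ro.from_rotvec(rv*(i+(1 if after else 0)))
        print(np.r_[rv/.5,A.inv().apply(d)/.1].round(3).tolist())
E
python3 - <<'E'
from h import *
import pickle
c=pickle.load(open('c0.pkl','rb'));t=c['top'];W=pickle.load(open('w0.pkl','rb'))
plan([.515,.354,.12],Rdown(29.7),10)
bed=np.array([.5627,-.0045]);y=np.radians(-2.4);ex=np.array([np.cos(y),np.sin(y)]);ey=np.array([-ex[1],ex[0]])
for n in c:  # high points on the rest
    w=W[n];l=(w[...,:2]-bed);X=l@ex-5e-3;Y=l@ey
    m=(w[...,2]>.062)&(w[...,2]<.11)&(X>.04)&(X<.175)&(abs(Y)<.13)
    k,L,S,C=cv2.connectedComponentsWithStats(m.astype(np.uint8),connectivity=8)
    for i in range(1,k):
        if S[i,4]>4:
            g=L==i;print(n,C[i].round(1),S[i,:].tolist(),'X',X[g].min().round(4),X[g].max().round(4),'Y',Y[g].min().round(4),Y[g].max().round(4),'z',w[g][:,2].max().round(4))
E
```

```text
t 0.1 tot mm 390.2534948019262 deg 38.02103902391863
[-0.0, 0.0, 0.133, -0.342, -0.151, 0.11]
[-0.0, 0.0, 0.133, -0.352, -0.128, 0.11]
[-0.0, 0.0, 0.133, -0.359, -0.105, 0.11]
[-0.0, 0.0, 0.133, -0.366, -0.081, 0.11]
[-0.0, 0.0, 0.133, -0.37, -0.056, 0.11]
[-0.0, 0.0, 0.133, -0.373, -0.032, 0.11]
[-0.0, 0.0, 0.133, -0.374, -0.007, 0.11]
[-0.0, 0.0, 0.133, -0.374, 0.018, 0.11]
[-0.0, 0.0, 0.133, -0.372, 0.043, 0.11]
[-0.0, 0.0, 0.133, -0.368, 0.067, 0.11]
scene [247.9 218.4] [245, 212, 7, 14, 61] X 0.0738 0.1022 Y -0.0716 -0.0583 z 0.0874
scene [297.9 224.8] [291, 219, 14, 12, 92] X 0.0527 0.0622 Y 0.055 0.0932 z 0.0964
scene [241.9 227.7] [238, 226, 9, 4, 26] X 0.109 0.1352 Y -0.071 -0.0581 z 0.0874
scene [283.4 253. ] [276, 247, 15, 13, 98] X 0.1483 0.1565 Y 0.0546 0.094 z 0.0954
top [327.9 126.9] [322, 124, 13, 6, 55] X 0.148 0.158 Y 0.0551 0.0909 z 0.0962
top [374.3 140. ] [372, 135, 5, 12, 43] X 0.1055 0.134 Y -0.0718 -0.0601 z 0.0881
top [373.5 151.2] [372, 148, 4, 7, 26] X 0.0744 0.0996 Y -0.07 -0.0603 z 0.0887
top [325.8 158.3] [320, 156, 13, 5, 50] X 0.0526 0.0614 Y 0.0555 0.0909 z 0.0952
```

Call:
play_rows:
  moves:
    - [[0,0,0.133,-0.34,-0.15,0.11,85],[0,0,0.133,-0.35,-0.13,0.11,85],[0,0,0.133,-0.36,-0.105,0.11,85],[0,0,0.133,-0.366,-0.08,0.11,85],[0,0,0.133,-0.37,-0.056,0.11,85]]
  newtons: 40

```text
time: 0.52
tool_pos: [0.3858, 0.4882, 0.1752]
tcp_rot: [-1.112, -2.938, 0.001]
wrist_force: [1.5, -0.1, 0.2]
width: 0.995
grip_force: 0.0
```

Call:
play_rows:
  moves:
    - [[0,0,0.133,-0.373,-0.03,0.11,85],[0,0,0.133,-0.374,0,0.11,85],[0,0,0.133,-0.374,0.02,0.11,85],[0,0,0.133,-0.372,0.043,0.11,70],[0,0,0.133,-0.368,0.067,0.11,55]]

```text
time: 0.93
tool_pos: [0.5163, 0.3538, 0.1204]
tcp_rot: [-1.584, -2.713, 0.001]
wrist_force: [1.6, 0.3, 0.2]
width: 0.741
grip_force: 0.0
```

```bash
python3 - <<'E'
from h import *
s=bot.read_state();print(s["tool_pos"],s["width"],s["wrist_force"])
plan([.515,.354,.004],Rdown(29.7),3)
E
```

```text
[0.51626919 0.35379501 0.12035775] 0.740899332798587 [1.55796207 0.32913435 0.24857264]
t 0.93 tot mm 116.36485394625056 deg 0.265989391170902
[-0.0, -0.0, -0.003, 0.003, -0.003, 0.388]
[-0.0, -0.0, -0.003, 0.003, -0.003, 0.388]
[-0.0, -0.0, -0.003, 0.003, -0.003, 0.388]
```

Call:
play_rows:
  moves:
    - [[0,0,0,0.01,-0.01,0.39,50],[0,0,0,0,0,0.38,50],[0,0,0,0,0,0.25,50],[0,0,0,0,0,0.13,50],[0,0,0,0,0,0,10]]

```text
time: 1.35
tool_pos: [0.511, 0.3537, 0.0019]
tcp_rot: [-1.578, -2.712, 0.012]
wrist_force: [-0.3, -0.8, 0.2]
width: 0.458
grip_force: 0.0
```

Call:
play_rows:
  moves:
    - [[0,0,0,0,0,0,10],[0,0,0,0,0,0,10],[0,0,0,0,0,0,10],[0,0,0,0,0,0,10],[0,0,0,0,0,0,10]]

```text
time: 1.77
tool_pos: [0.515, 0.3566, 0.0078]
tcp_rot: [1.579, 2.715, 0.004]
wrist_force: [-0.4, -0.5, -1.9]
width: 0.265
grip_force: 39.4
```

Call:
play_rows:
  moves:
    - [[0,0,0,0,0,-0.2,10],[0,0,0,0,0,-0.4,10],[0,0,0,0,0,-0.4,10],[0,0,0,0,0,-0.4,10],[0,0,0,0,0,-0.2,10]]
  newtons: 60

```text
time: 2.18
tool_pos: [0.5166, 0.3576, 0.1732]
tcp_rot: [1.577, 2.712, 0.013]
wrist_force: [1.6, 0.4, -0.4]
width: 0.254
grip_force: 60.9
```

```bash
python3 - <<'E'
from h import *
bed=np.array([.5627,-.0045]);y=np.radians(-2.4);ex=np.array([np.cos(y),np.sin(y)]);ey=np.array([-ex[1],ex[0]])
g=bed+.110*ex-.001*ey;print('grip home',g)
plan([g[0],g[1],.165],Rdown(-2.4),10)
E
```

```text
grip home [ 0.67256164 -0.01010544]
t 2.18 tot mm 399.4389384193451 deg 32.03577089025556
[0.002, -0.001, 0.112, -0.397, -0.046, 0.008]
[0.002, -0.001, 0.112, -0.399, -0.024, 0.008]
[0.002, -0.001, 0.112, -0.399, -0.002, 0.008]
[0.002, -0.001, 0.112, -0.399, 0.021, 0.008]
[0.002, -0.001, 0.112, -0.397, 0.043, 0.008]
[0.002, -0.001, 0.112, -0.394, 0.065, 0.008]
[0.002, -0.001, 0.112, -0.39, 0.087, 0.008]
[0.002, -0.001, 0.112, -0.384, 0.109, 0.008]
[0.002, -0.001, 0.112, -0.378, 0.13, 0.008]
[0.002, -0.001, 0.112, -0.37, 0.151, 0.008]
```

Call:
play_rows:
  moves:
    - [[0,0,0.112,-0.397,-0.046,0,10],[0,0,0.112,-0.4,-0.024,0,10],[0,0,0.112,-0.4,0,0,10],[0,0,0.112,-0.4,0.02,0,10],[0,0,0.112,-0.397,0.043,0,10]]

```text
time: 2.6
tool_pos: [0.5928, 0.1703, 0.1673]
tcp_rot: [1.945, 2.466, 0.002]
wrist_force: [0.9, 0.5, -1.6]
width: 0.257
grip_force: 60.9
```

Call:
play_rows:
  moves:
    - [[0,0,0.112,-0.394,0.065,0,10],[0,0,0.112,-0.39,0.087,0,10],[0,0,0.112,-0.384,0.11,0,10],[0,0,0.112,-0.378,0.13,0,10],[0,0,0.112,-0.37,0.15,0,10]]

```text
time: 3.02
tool_pos: [0.6708, -0.014, 0.1671]
tcp_rot: [2.271, 2.17, 0.001]
wrist_force: [0.9, 0.7, -1.6]
width: 0.253
grip_force: 60.9
```

```bash
python3 - <<'E'
from h import *
import pickle
c=cap();pickle.dump(c,open('c1.pkl','wb'));s=bot.read_state();print(s["tool_pos"],s["tcp_rot"],s["width"],s["grip_force"])
a=np.zeros((600,800,3),np.uint8)
def crop(n,u0,u1,v0,v1,k): return cv2.resize(c[n]["image"][v0:v1,u0:u1,::-1],None,fx=k,fy=k,interpolation=cv2.INTER_CUBIC)
a[:390,:390]=crop('top',285,415,90,220,3);a[:390,400:790]=crop('scene',210,340,150,280,3)
cv2.imwrite('pics/r1.png',a[:390])
E
```

```text
[ 0.67246868 -0.01824037  0.16714172] [2.27270676e+00 2.16304191e+00 3.91194979e-04] 0.25643764195399266 60.86063414812088
```

View pics/r1.png

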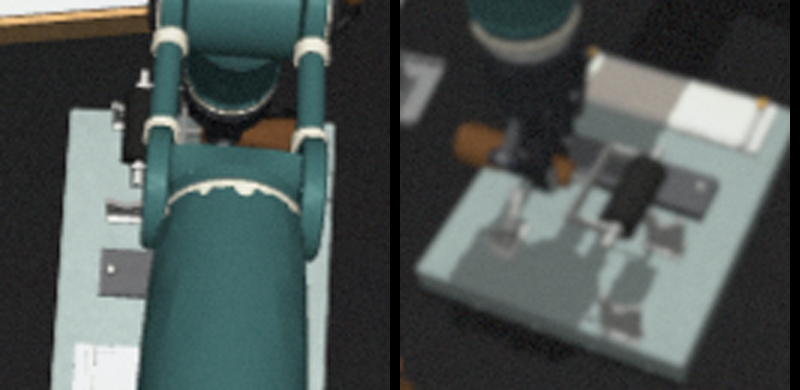

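The roller is held level. In the top view the axle ends are at about (333,115) and (331,147), and in the scene view the near end is at about (281,228).

```bash
python3 - <<'E'
from h import *
import pickle
c=pickle.load(open('c1.pkl','rb'));t=c['top'];s=c['scene']
im=t["image"].astype(int)
bed=np.array([.5627,-.0045]);y=np.radians(-2.4);ex=np.array([np.cos(y),np.sin(y)]);ey=np.array([-ex[1],ex[0]])
g=np.array([.6725,-.0182])
for nm,(u,v) in dict(far=(333.3,115),near=(331,147.3)).items():
    P=ray(t,u,v,.176);l=P[:2]-g;print(nm,P,'rel tcp X',l@ex,'Y',l@ey)
# black rubber mask in top / scene by depth
for n in c:
    w=world(c[n]);l=w[...,:2]-bed;X=l@ex-.005;Y=l@ey;im=c[n]["image"]
    m=(w[...,2]>.165)&(w[...,2]<.205)&(Y>.03)&(Y<.12)&(im.max(2)<60)&(X>.05)&(X<.17)
    q=w[m];print(n,m.sum(),'X',np.percentile(X[m],[2,50,98]),'Y',np.percentile(Y[m],[2,50,98]),'z',np.percentile(q[:,2],[5,50,95,99]))
    im=im.astype(int);m=(im[...,0]>im[...,2]+30)&(w[...,2]>.13)&(w[...,2]<.22)&(Y<0)&(Y>-.14)&(X>.05)&(X<.17)
    print(' wood',m.sum(),'X',np.percentile(X[m],[2,50,98]),'Y',np.percentile(Y[m],[2,50,98]),'z',np.percentile(w[m][:,2],[5,50,95,99]))
E
```

```text
far [0.72710196 0.0470374  0.176     ] rel tcp X 0.05182220503790475 Y 0.06746666642358788
near [0.63432115 0.05183815 0.176     ] rel tcp X -0.04107825763069342 Y 0.06837795042340851
scene 285 X [0.07641582 0.10808558 0.13585759] Y [0.05723713 0.07478236 0.08579527] z [0.18295938 0.19302651 0.19608346 0.19724773]
 wood 150 X [0.09365477 0.10999288 0.11929734] Y [-0.08809329 -0.07146649 -0.05390997] z [0.17746099 0.19254815 0.19670892 0.19757714]
top 177 X [0.07403344 0.11008747 0.13871332] Y [0.05466761 0.06612222 0.07663455] z [0.18191212 0.19144336 0.19613769 0.19841215]
 wood 138 X [0.09292652 0.10259784 0.11729717] Y [-0.07751359 -0.05855417 -0.03411964] z [0.18314089 0.18991651 0.19684463 0.19871876]
```

Call:
play_rows:
  moves:
    - [[0,0,-0.01,0.1,-0.01,0.1,10],[0,0,0,0,0,0.25,10],[0,0,0,0,0,0.25,10],[0,0,0,0,0,0.2,10],[0,0,0,0,0,0,10]]

```text
time: 3.53
tool_pos: [0.6682, 0.0003, 0.0814]
tcp_rot: [-2.26, -2.179, 0.001]
wrist_force: [3.1, 0.2, -1.8]
width: 0.253
grip_force: 60.9
```

Call:
play_rows:
  moves:
    - [[0,0,0,0,0,0.05,10],[0,0,0,0,0,0.03,10],[0,0,0,0,0,0.02,10],[0,0,0,0,0,0.02,10],[0,0,0,0,0,0,10]]

```text
time: 3.95
tool_pos: [0.6705, -0.0016, 0.0765]
tcp_rot: [2.26, 2.18, 0.002]
wrist_force: [-1.8, -2.2, 5.9]
width: 0.251
grip_force: 61.9
```

```bash
python3 - <<'E'
from h import *
import pickle
c=cap();s=bot.read_state();print(s["tool_pos"],s["wrist_force"],s["width"])
bed=np.array([.5627,-.0045]);y=np.radians(-2.4);ex=np.array([np.cos(y),np.sin(y)]);ey=np.array([-ex[1],ex[0]])
for n in c:
    w=world(c[n]);l=w[...,:2]-bed;X=l@ex-.005;Y=l@ey;im=c[n]["image"]
    m=(w[...,2]>.075)&(w[...,2]<.125)&(Y>.03)&(Y<.12)&(im.max(2)<60)&(X>.066)&(X<.145)
    print(n,m.sum(),'X',np.percentile(X[m],[2,50,98]),'Y',np.percentile(Y[m],[2,50,98]),'z',np.percentile(w[m][:,2],[50,95,99]))
n='scene';cv2.imwrite('pics/r2.png',cv2.resize(c[n]["image"][170:280,210:340,::-1],None,fx=5,fy=5,interpolation=cv2.INTER_CUBIC))
E
```

```text
[ 0.67049737 -0.00163165  0.07652006] [-1.3927387  -1.90799517  6.24971674] 0.2574901444726937
scene 232 X [0.07524479 0.10866767 0.13362729] Y [0.07219196 0.08665995 0.09741513] z [0.10593566 0.10980538 0.11083688]
top 142 X [0.0679319  0.10159736 0.13299873] Y [0.07668447 0.08574485 0.09461595] z [0.10405037 0.11070844 0.11170395]
```

View pics/r2.png

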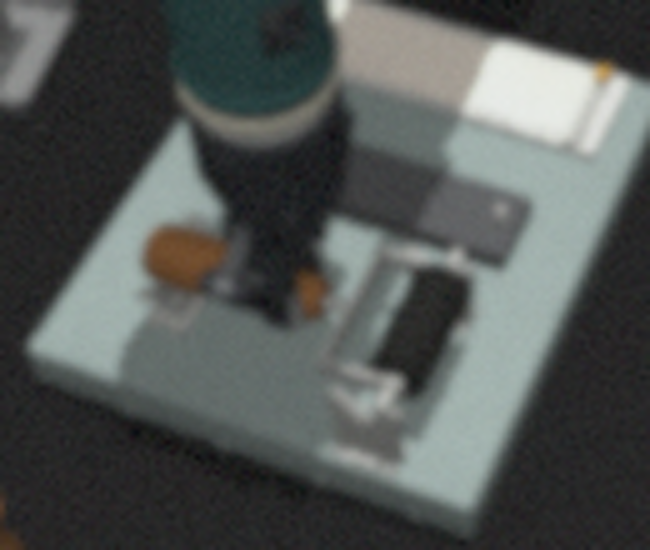

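The axle is touching the +Y flanks of the notches: rubber Y is about 85 mm and should be 74, and the top is 12 mm high, which agrees. I shift it back by 11 mm and lower it.

Call:
play_rows:
  moves:
    - [[0,0,0,0,0,-0.05,10],[0,0,0,-0.11,0.01,0,10],[0,0,0,0,0,0.05,10],[0,0,0,0,0,0.04,10],[0,0,0,0,0,0,10]]

```text
time: 4.47
tool_pos: [0.6719, -0.0133, 0.0731]
tcp_rot: [2.262, 2.177, 0.004]
wrist_force: [-1.8, -0.7, 12.1]
width: 0.254
grip_force: 62.6
```

Call:
play_rows:
  moves:
    - [[0,0,0,0,0,0,10],[0,0,0,0,0,0,10],[0,0,0,0,0,0,10]]

```text
time: 4.72
tool_pos: [0.6719, -0.0133, 0.0731]
tcp_rot: [2.262, 2.177, 0.004]
wrist_force: [-2.3, -0.4, 12.6]
width: 0.254
grip_force: 62.6
```

```bash
cat > rub.py <<'E'
from h import *
c=cap();s=bot.read_state();print(s["tool_pos"],s["wrist_force"],s["width"],s["joint_vel"].round(3))
bed=np.array([.5627,-.0045]);y=np.radians(-2.4);ex=np.array([np.cos(y),np.sin(y)]);ey=np.array([-ex[1],ex[0]])
for n in c:
    w=world(c[n]);l=w[...,:2]-bed;X=l@ex-.005;Y=l@ey;im=c[n]["image"]
    m=(w[...,2]>.072)&(w[...,2]<.125)&(Y>.03)&(Y<.12)&(im.max(2)<60)&(X>.066)&(X<.145)
    print(n,m.sum(),'X',np.percentile(X[m],[2,50,98]),'Y',np.percentile(Y[m],[2,50,98]),'z',np.percentile(w[m][:,2],[50,95,99]))
    im=im.astype(int);m=(im[...,0]>im[...,2]+30)&(w[...,2]>.06)&(w[...,2]<.15)&(Y<-.03)&(Y>-.14)&(X>.05)&(X<.17)
    if m.sum():print(' wood',m.sum(),'X',np.percentile(X[m],[2,50,98]),'Y',np.percentile(Y[m],[2,50,98]),'z',np.percentile(w[m][:,2],[50,95,99]))
E
python3 rub.py
```

```text
[ 0.67187591 -0.01330535  0.07312289] [-2.1010487   0.10594556 11.52948116] 0.25613587974588503 [-0.001  0.001 -0.001 -0.     0.001 -0.001]
scene 233 X [0.07729705 0.11168745 0.13597535] Y [0.06134872 0.07579083 0.08615672] z [0.1013094  0.10478246 0.10625074]
 wood 120 X [0.10055827 0.11259632 0.12090684] Y [-0.08599799 -0.06747089 -0.04857091] z [0.09693322 0.10127707 0.10250707]
top 160 X [0.06968304 0.10236911 0.13510466] Y [0.06253595 0.07321109 0.08299343] z [0.09994469 0.10526731 0.10785585]
 wood 21 X [0.11068488 0.114971   0.12212869] Y [-0.06967479 -0.05844805 -0.04478916] z [0.09306602 0.09873614 0.09924428]
```

Call:
play_rows:
  moves:
    - [[0,0,0,0,0,0,35],[0,0,0,0,0,0,42],[0,0,0,0,0,0,42],[0,0,0,0,0,0,42],[0,0,0,0,0,0,42]]

```text
time: 5.23
tool_pos: [0.6697, -0.0131, 0.0694]
tcp_rot: [-2.262, -2.178, 0.002]
wrist_force: [0.2, 1.1, 0.2]
width: 0.493
grip_force: 0.0
```

```bash
python3 rub.py
```

```text
[ 0.66994463 -0.01314872  0.06968844] [0.64584868 0.94967188 0.025414  ] 0.48612754779050954 [ 0.001 -0.004 -0.002 -0.002  0.001  0.001]
scene 233 X [0.0776273  0.11065233 0.13595947] Y [0.06145305 0.0763021  0.08636052] z [0.10066259 0.1046211  0.1055202 ]
 wood 123 X [0.09905277 0.1117851  0.12148042] Y [-0.08461103 -0.06661494 -0.04715742] z [0.09719613 0.10107311 0.10190886]
top 163 X [0.07090779 0.10313692 0.13624474] Y [0.06250926 0.07357835 0.08330177] z [0.09924092 0.10589779 0.10769456]
 wood 25 X [0.10940006 0.11470526 0.12042318] Y [-0.06959498 -0.05807445 -0.04391696] z [0.09368847 0.09999468 0.10143478]
```

Call:
play_rows:
  moves:
    - [[0,0,0,0,0,-0.15,42],[0,0,0,0,0,-0.3,42],[0,0,0,0,0,-0.4,42],[0,0,0,0,0,-0.4,60],[0,0,0,0,0,0,85]]

```text
time: 5.75
tool_pos: [0.6763, -0.0135, 0.2077]
tcp_rot: [2.254, 2.17, 0.019]
wrist_force: [1.0, -0.8, 1.9]
width: 0.762
grip_force: 0.0
```

```bash
python3 - <<'E'
from h import *
s=bot.read_state();print(s["tool_pos"],s["q"])
n=np.array([.057,-.467,.882]);a=np.radians(6.6)
plan([.5208,-.398,.1695],Rtool(np.array([np.cos(a),np.sin(a),0]),-n),11)
E
```

```text
[ 0.67625762 -0.01345507  0.2076663 ] [-5.67261782e-02  2.69742419e-01  1.64074090e+00  2.30475379e-05
  1.21352712e+00 -1.87850531e-02]
t 5.75 tot mm 416.5315569910141 deg 29.513836428955184
[0.01, 0.089, -0.027, -0.355, -0.129, 0.033]
[0.01, 0.089, -0.027, -0.354, -0.133, 0.017]
[0.01, 0.089, -0.027, -0.353, -0.138, 0.002]
[0.01, 0.089, -0.027, -0.351, -0.143, -0.013]
[0.01, 0.089, -0.027, -0.348, -0.147, -0.027]
[0.01, 0.089, -0.027, -0.344, -0.152, -0.042]
[0.01, 0.089, -0.027, -0.34, -0.157, -0.056]
[0.01, 0.089, -0.027, -0.335, -0.162, -0.071]
[0.01, 0.089, -0.027, -0.329, -0.167, -0.085]
[0.01, 0.089, -0.027, -0.323, -0.171, -0.098]
[0.01, 0.089, -0.027, -0.316, -0.176, -0.112]
```

Call:
play_rows:
  moves:
    - [[0.01,0.09,-0.027,-0.355,-0.13,0.033,85],[0.01,0.09,-0.027,-0.354,-0.133,0.017,85],[0.01,0.09,-0.027,-0.353,-0.138,0,85],[0.01,0.09,-0.027,-0.35,-0.143,-0.013,85],[0.01,0.09,-0.027,-0.348,-0.147,-0.027,85]]

```text
time: 6.17
tool_pos: [0.5989, -0.1893, 0.1808]
tcp_rot: [-2.06, -2.127, -0.219]
wrist_force: [0.3, -1.3, -1.0]
width: 0.992
grip_force: 0.0
```

Call:
play_rows:
  moves:
    - [[0.01,0.09,-0.027,-0.344,-0.152,-0.042,85],[0.01,0.09,-0.027,-0.34,-0.157,-0.056,85],[0.01,0.09,-0.027,-0.335,-0.162,-0.07,85],[0.01,0.09,-0.027,-0.33,-0.167,-0.085,85],[0.01,0.09,-0.027,-0.323,-0.17,-0.098,85]]

```text
time: 6.58
tool_pos: [0.5279, -0.3649, 0.1634]
tcp_rot: [-1.855, -2.051, -0.41]
wrist_force: [0.5, 0.2, -0.6]
width: 0.998
grip_force: 0.0
```

Call:
play_rows:
  moves:
    - [[0.01,0.089,-0.027,-0.3,-0.17,-0.1,85],[0,0,0,0,0,0,85],[0,0,0,0,0,0,85],[0,0,0,0,0,0,85]]

```text
time: 6.92
tool_pos: [0.5149, -0.396, 0.1586]
tcp_rot: [-1.816, -2.033, -0.443]
wrist_force: [0.9, -0.2, 0.3]
width: 0.994
grip_force: 0.0
```

```bash
python3 rub.py; python3 - <<'E'
from h import *
import pickle
s=bot.read_state();print(s["tool_pos"],s["tcp_rot"],s["q"])
n=np.array([.057,-.467,.882]);a=np.radians(6.6);R=Rtool(np.array([np.cos(a),np.sin(a),0]),-n)
plan([.5208,-.398,.1695],R,1);plan([.5145,-.3467,.0725],R,3)
c=cap();pickle.dump(c,open('c2.pkl','wb'))
im=np.zeros((600,800,3),np.uint8)
def crop(n,u0,u1,v0,v1,k): return cv2.resize(c[n]["image"][v0:v1,u0:u1,::-1],None,fx=k,fy=k,interpolation=cv2.INTER_CUBIC)
im[:300,:300]=crop('top',300,400,115,215,3);im[:400,305:705]=crop('scene',230,330,170,270,4)
im[300:576,:300]=crop('scene',150,250,90,182,3);im[400:600,305:665]=crop('top',410,530,160,227,3)[:200]
cv2.imwrite('pics/s1.png',im)
E
```

```text
[ 0.51558109 -0.39465491  0.15933222] [ 0.39742333  0.64028713 -0.3685895 ] 0.9985075543805488 [ 0.014 -0.011  0.005 -0.003 -0.002 -0.001]
scene 234 X [0.07705238 0.11025182 0.13614971] Y [0.06203387 0.07640354 0.08657092] z [0.10088614 0.10452748 0.10599935]
 wood 216 X [0.09707798 0.111984   0.12028792] Y [-0.08665866 -0.0590672  -0.03195327] z [0.09593049 0.10091025 0.10221209]
top 241 X [0.07119824 0.10269406 0.13572403] Y [0.05371339 0.06841478 0.08305111] z [0.09850933 0.10447659 0.10647702]
 wood 200 X [0.08912328 0.10213651 0.11984368] Y [-0.08760012 -0.06106714 -0.03227204] z [0.09418327 0.10092534 0.10306345]
[ 0.51558109 -0.39465491  0.15933222] [-1.81371    -2.03578133 -0.44228834] [-0.83419647  0.52902493  1.45510043  0.26750377  1.58014985 -1.00464838]
t 7.02 tot mm 11.908422986335855 deg 0.8297873842025668
[-0.025, -0.012, -0.008, 0.014, 0.046, -0.109]
t 7.02 tot mm 99.20017885059461 deg 0.8297873842025668
[-0.008, -0.004, -0.003, 0.002, 0.02, 0.33]
[-0.008, -0.004, -0.003, 0.003, 0.019, 0.33]
[-0.008, -0.004, -0.003, 0.004, 0.017, 0.33]
```

View pics/s1.png

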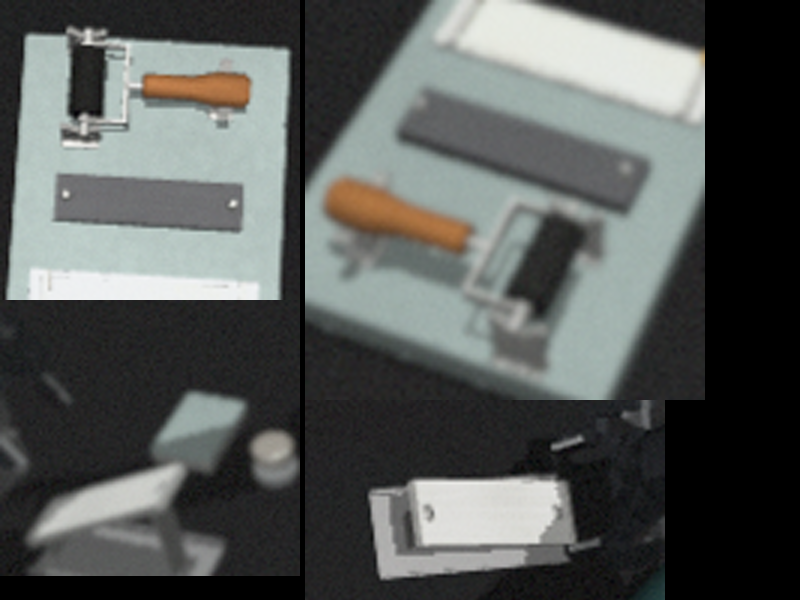

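The roller lies in its rest, with rubber, butt and cheeks all in line. The fingers stand above the slab's low side, and the slab has not moved. Now I go down along its normal.

Call:
play_rows:
  moves:
    - [[-0.02,-0.01,-0.008,0.003,0.045,0.3,85],[0,0,0,0.003,0.01,0.3,85],[0,0,0,0.003,0,0.2,85],[0,0,0,0,0,0,85],[0,0,0,0,0,0,85]]

```text
time: 7.53
tool_pos: [0.5149, -0.3547, 0.088]
tcp_rot: [-1.816, -2.042, -0.449]
wrist_force: [1.2, -1.3, 1.0]
width: 0.995
grip_force: 0.0
```

```bash
python3 - <<'E'
from h import *
n=np.array([.057,-.467,.882]);a=np.radians(6.6);R=Rtool(np.array([np.cos(a),np.sin(a),0]),-n)
c=cap();s=bot.read_state();print(s["tool_pos"],s["wrist_force"])
plan([.5145,-.3467,.0725],R,1)
im=np.zeros((400,800,3),np.uint8)
def crop(n,u0,u1,v0,v1,k): return cv2.resize(c[n]["image"][v0:v1,u0:u1,::-1],None,fx=k,fy=k,interpolation=cv2.INTER_CUBIC)
im[:400,:400]=crop('top',420,520,150,250,4);im[:400,400:800]=crop('scene',150,230,110,190,5)
cv2.imwrite('pics/s2.png',im)
E
```

```text
[ 0.51629244 -0.35731749  0.09008445] [ 0.12864626 -0.08176523  0.96440016]
t 7.63 tot mm 20.619329224913496 deg 0.1029253255164944
[-0.003, 0.001, 0.0, 0.012, -0.005, 0.206]
```

View pics/s2.png

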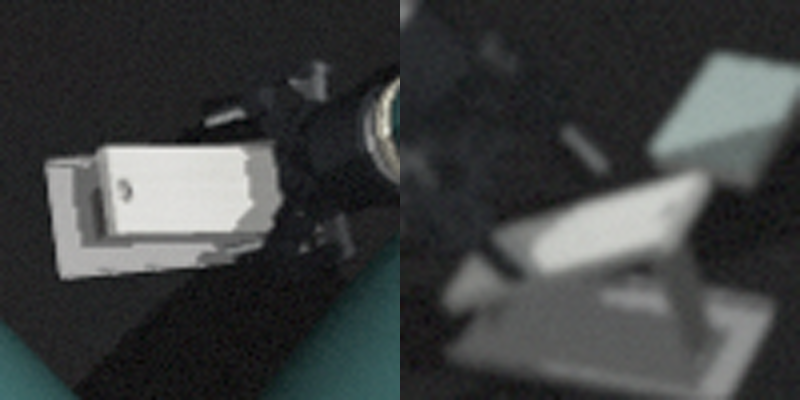

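```bash
python3 - <<'E'
from h import *
import pickle
c=pickle.load(open('c2.pkl','rb'))['scene'];t=pickle.load(open('c2.pkl','rb'))['top']
s=bot.read_state();R=Ro.from_rotvec(s["tcp_rot"]).as_matrix();p=s["tool_pos"]
def cs(X): return ((proj(c,X)-[150,110])*5).round(0)+[400,0], ((proj(t,X)-[420,150])*4).round(0)
for y in(.0425,.055): 
  for z in(0,-.013,-.03,-.05): print('finger',y,z,*cs(p+R@[0,y,z]),*cs(p+R@[0,-y,z])[1:])
u=np.array([.5152,-.3528,.084]);n=np.array([.057,-.467,.882])
print('slab near edge top',*cs(u+R[:,1]*.031+n*.01),'centre',*cs(u+n*.01))
for k in(-1,1): print('end',*cs(u+R[:,0]*.095*k+n*.01))
E
```

```text
finger 0.0425 0 [541. 287.] [202. 131.] [219. 248.]
finger 0.0425 -0.013 [526. 273.] [215. 127.] [232. 244.]
finger 0.0425 -0.03 [506. 253.] [231. 122.] [249. 240.]
finger 0.0425 -0.05 [483. 230.] [252. 116.] [270. 235.]
finger 0.055 0 [531. 302.] [199. 115.] [222. 265.]
finger 0.055 -0.013 [516. 287.] [212. 110.] [235. 262.]
finger 0.055 -0.03 [497. 268.] [229. 105.] [252. 258.]
finger 0.055 -0.05 [473. 244.] [249.  98.] [273. 253.]
slab near edge top [548. 270.] [205. 147.] centre [570. 236.] [212. 189.]
end [469. 264.] [308. 188.]
end [679. 204.] [110. 190.]
```

Call:
play_rows:
  moves:
    - [[0,0,0,0.01,-0.005,0.1,85],[0,0,0,0,0,0.1,85],[0,0,0,0,0,0,85],[0,0,0,0,0,0,50],[0,0,0,0,0,0,50]]
  newtons: 50

```text
time: 8.05
tool_pos: [0.5134, -0.3466, 0.071]
tcp_rot: [-1.82, -2.042, -0.451]
wrist_force: [0.0, -0.8, 0.2]
width: 0.746
grip_force: 0.0
```

Call:
play_rows:
  moves:
    - [[0,0,0,0,0,0,50],[0,0,0,0,0,0,50],[0,0,0,0,0,0,50],[0,0,0,0,0,0,50]]

```text
time: 8.38
tool_pos: [0.5135, -0.3473, 0.0712]
tcp_rot: [-1.821, -2.043, -0.45]
wrist_force: [0.6, -2.1, -0.5]
width: 0.716
grip_force: 56.3
```

Call:
play_rows:
  moves:
    - [[0,0,0,0,0,-0.1,50],[0,0,0,0,0,-0.2,50],[0,0,0,0,0,-0.3,50],[0,0,0,0,0,-0.3,50],[0,0,0,0,0,0,50]]
  newtons: 80

```text
time: 8.8
tool_pos: [0.5208, -0.393, 0.1561]
tcp_rot: [-1.826, -2.05, -0.45]
wrist_force: [1.4, -1.7, -1.0]
width: 0.705
grip_force: 87.4
```

Call:
play_rows:
  moves:
    - [[0,0,0,0,0,0,50],[0,0,0,0,0,0,50]]

```text
time: 8.97
tool_pos: [0.5178, -0.3877, 0.1488]
tcp_rot: [-1.818, -2.04, -0.45]
wrist_force: [-1.4, 0.4, -4.5]
width: 0.705
grip_force: 87.4
```

```bash
python3 - <<'E'
from h import *
s=bot.read_state();print(s["tool_pos"],s["width"],s["grip_force"],s["wrist_force"])
plan([.5627,-.0045,.135],Rdown(-2.4),11)
E
```

```text
[ 0.51776966 -0.38768342  0.14882818] 0.7052281816064379 87.36668586730957 [-1.42287419  0.37035327 -4.45842161]
t 8.97 tot mm 386.0563300023619 deg 29.658014212857672
[-0.008, -0.089, 0.028, 0.295, 0.081, 0.172]
[-0.008, -0.089, 0.028, 0.303, 0.076, 0.159]
[-0.008, -0.089, 0.028, 0.311, 0.071, 0.146]
[-0.008, -0.089, 0.028, 0.318, 0.066, 0.132]
[-0.008, -0.089, 0.028, 0.325, 0.061, 0.118]
[-0.008, -0.089, 0.028, 0.331, 0.056, 0.103]
[-0.008, -0.089, 0.028, 0.336, 0.051, 0.089]
[-0.008, -0.089, 0.028, 0.34, 0.046, 0.074]
[-0.008, -0.089, 0.028, 0.344, 0.041, 0.059]
[-0.008, -0.089, 0.028, 0.346, 0.036, 0.043]
[-0.008, -0.089, 0.028, 0.348, 0.031, 0.028]
```

Call:
play_rows:
  moves:
    - [[0,0,0,0.14,0,-0.27,50],[-0.008,-0.089,0.028,0.45,0.08,-0.1,50],[-0.008,-0.089,0.028,0.303,0.076,0.16,50],[-0.008,-0.089,0.028,0.31,0.07,0.146,50],[-0.008,-0.089,0.028,0.318,0.066,0.132,50]]

```text
time: 9.38
tool_pos: [0.5329, -0.2504, 0.201]
tcp_rot: [-1.985, -2.097, -0.297]
wrist_force: [1.2, 0.8, -3.9]
width: 0.703
grip_force: 88.2
```

Call:
play_rows:
  moves:
    - [[-0.008,-0.089,0.028,0.325,0.06,0.118,50],[-0.008,-0.089,0.028,0.33,0.056,0.103,50],[-0.008,-0.089,0.028,0.336,0.05,0.089,50],[-0.008,-0.089,0.028,0.34,0.046,0.074,50],[-0.008,-0.089,0.028,0.344,0.04,0.06,50]]

```text
time: 9.8
tool_pos: [0.5514, -0.0758, 0.1939]
tcp_rot: [-2.185, -2.154, -0.084]
wrist_force: [0.6, -0.3, -4.3]
width: 0.701
grip_force: 88.2
```

Call:
play_rows:
  moves:
    - [[-0.008,-0.089,0.028,0.3,0.036,0.043,50],[-0.008,-0.089,0.028,0.15,0.03,0.028,50],[0,0,0,0,0,0,50],[0,0,0,0,0,0,50],[0,0,0,0,0,0,50]]

```text
time: 10.22
tool_pos: [0.5599, -0.0331, 0.191]
tcp_rot: [-2.262, -2.173, 0.005]
wrist_force: [-0.1, 0.8, -3.5]
width: 0.71
grip_force: 88.2
```

```bash
python3 - <<'E'
from h import *
s=bot.read_state();print(s["tool_pos"],s["width"],s["grip_force"],s["wrist_force"])
plan([.5627,-.0045,.11],Rdown(-2.4),3)
E
```

```text
[ 0.55988889 -0.03305012  0.19100404] 0.7096190040622276 88.15851330757141 [-0.11397988  0.81779926 -3.46922624]
t 10.22 tot mm 85.93407673907255 deg 0.32946125098716433
[-0.004, -0.001, 0.001, 0.095, 0.007, 0.27]
[-0.004, -0.001, 0.001, 0.095, 0.006, 0.27]
[-0.004, -0.001, 0.001, 0.095, 0.006, 0.27]
```

Call:
play_rows:
  moves:
    - [[0,0,0,0.1,0.007,0.27,50],[0,0,0,0.1,0.006,0.27,50],[0,0,0,0.085,0.006,0.27,50],[0,0,0,0,0,0,50],[0,0,0,0,0,0,50]]

```text
time: 10.63
tool_pos: [0.5623, -0.0062, 0.1096]
tcp_rot: [-2.265, -2.169, 0.007]
wrist_force: [0.6, 0.5, -3.2]
width: 0.708
grip_force: 88.8
```

Call:
play_rows:
  moves:
    - [[0,0,0,0,0,0,50],[0,0,0,0,0,0,50]]

```text
time: 10.8
tool_pos: [0.5665, -0.0063, 0.1142]
tcp_rot: [2.268, 2.172, 0.003]
wrist_force: [-0.4, -0.7, -2.7]
width: 0.706
grip_force: 88.8
```

```bash
cat > sl.py <<'E'
from h import *
import pickle,sys
c=cap();pickle.dump(c,open(sys.argv[1]+'.pkl','wb'));s=bot.read_state();print(s["time"],s["tool_pos"],s["tcp_rot"],s["wrist_force"])
p=s["tool_pos"]
w=world(c['scene']);im=c['scene']['image'].astype(int)
m=(abs(w[...,0]-p[0])<.06)&(abs(w[...,1]-p[1])<.14)&(abs(w[...,2]-p[2]-.02)<.022)&(im.min(2)>90)
q=w[m]
for _ in range(4):
    A=np.c_[q[:,:2]-p[:2],np.ones(len(q))];co=np.linalg.lstsq(A,q[:,2],rcond=None)[0];e=q[:,2]-A@co;q=q[abs(e)<max(.003,2*e.std())]
print('plane slopes deg',np.degrees(np.arctan(co[:2])),'top z',co[2],'std',e.std(),len(q),'y ext',np.percentile(q[:,1],[1,99]),'x',np.percentile(q[:,0],[1,99]))
print('img counts',[ (im[...,0][m]).mean() ])
a=np.zeros((600,800,3),np.uint8)
def crop(n,u0,u1,v0,v1,k): return cv2.resize(c[n]["image"][v0:v1,u0:u1,::-1],None,fx=k,fy=k,interpolation=cv2.INTER_CUBIC)
a[:360,:360]=crop('top',300,420,120,240,3);a[:550,360:800]=crop('scene',235,323,120,230,5)
cv2.imwrite('pics/'+sys.argv[1]+'.png',a)
E
python3 sl.py p1
```

```text
10.9 [ 0.56652665 -0.00591762  0.1143893 ] [2.26728499 2.17219454 0.00380525] [ 0.84903082 -0.59532855 -3.16749303]
plane slopes deg [ 0.33050169 -0.11976911] top z 0.14025340793366886 std 0.0012476409059332242 865 y ext [-0.09841401  0.08909996] x [0.53326986 0.59956011]
img counts [np.float64(167.58250497017892)]
```

View pics/p1.png

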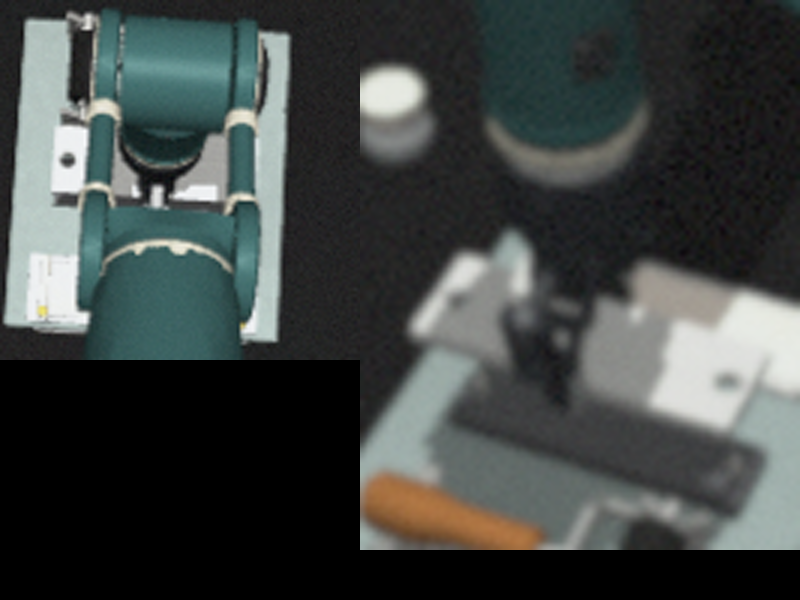

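```bash
cat > hp.py <<'E'
from h import *
import pickle,sys
c=pickle.load(open(sys.argv[1]+'.pkl','rb'));b=pickle.load(open('c2.pkl','rb'));zt=float(sys.argv[2])
def blob(im,u,v,r,dark):
    g=im.astype(float).mean(2)[int(v)-r:int(v)+r+1,int(u)-r:int(u)+r+1]
    wt=np.clip((np.median(g)-g) if dark else (g-np.median(g)),0,None);wt[wt<.4*wt.max()]=0
    V,U=np.mgrid[-r:r+1,-r:r+1];return int(u)+(wt*U).sum()/wt.sum(),int(v)+(wt*V).sum()/wt.sum()
for n,L in eval(sys.argv[3]).items():
    for u,v in L:
        q=blob(c[n]['image'],u,v,4,True);print('hole',n,np.round(q,1),ray(c[n],*q,zt).round(4))
for n,L in dict(scene=[(310,211),(259,196)],top=[(321.7,179),(377.5,182.2)]).items():
    for u,v in L:
        q=blob(b[n]['image'],u,v,3,False);print('pin',n,np.round(q,1),ray(b[n],*q,.064).round(4))
E
python3 hp.py p1 .1395 'dict(scene=[(308,196),(255,180)],top=[(322,173)])'
```

```text
hole scene [308.7 196.6] [0.5717 0.0784 0.1395]
hole scene [254.2 180. ] [ 0.566  -0.0859  0.1395]
hole top [322.2 173.1] [0.5693 0.0754 0.1395]
pin scene [310.7 209.9] [0.5586 0.0792 0.064 ]
pin scene [257.1 194.3] [ 0.5568 -0.0909  0.064 ]
pin top [321.4 179.2] [0.5669 0.0786 0.064 ]
pin top [377.4 182.4] [ 0.5601 -0.0863  0.064 ]
```

Call:
play_rows:
  moves:
    - [[0,0,0,0.02,-0.045,0.15,50],[0,0,0,0,0,0.2,50],[0,0,0,0,0,0.15,50],[0,0,0,0,0,0.05,50],[0,0,0,0,0,0,50]]

```text
time: 11.32
tool_pos: [0.5596, -0.003, 0.0566]
tcp_rot: [-2.266, -2.173, 0.002]
wrist_force: [-0.2, -0.4, -3.8]
width: 0.703
grip_force: 88.8
```

Call:
play_rows:
  moves:
    - [[0,0,0,0,0,0,50],[0,0,0,0,0,0,50],[0,0,0,0,0,0,50]]

```text
time: 11.57
tool_pos: [0.5619, -0.0029, 0.0588]
tcp_rot: [2.267, 2.174, 0.003]
wrist_force: [0.3, -0.6, -5.0]
width: 0.706
grip_force: 88.8
```

```bash
sed -i "s/^a\[:360.*/a[:480,:400]=crop('top',305,355,150,210,8);a[:480,400:800]=crop('scene',240,320,150,246,5)/" sl.py; python3 sl.py p2
```

```text
11.6667 [ 0.56139449 -0.00287192  0.05839005] [2.26712061e+00 2.17417289e+00 2.19751727e-03] [ 0.10378392  1.46349764 -3.90611761]
plane slopes deg [-0.29834709 -0.11102327] top z 0.08479176930439317 std 0.001390581513748356 811 y ext [-0.09496912  0.09246366] x [0.52837384 0.59386742]
img counts [np.float64(165.59348739495798)]
```

View pics/p2.png

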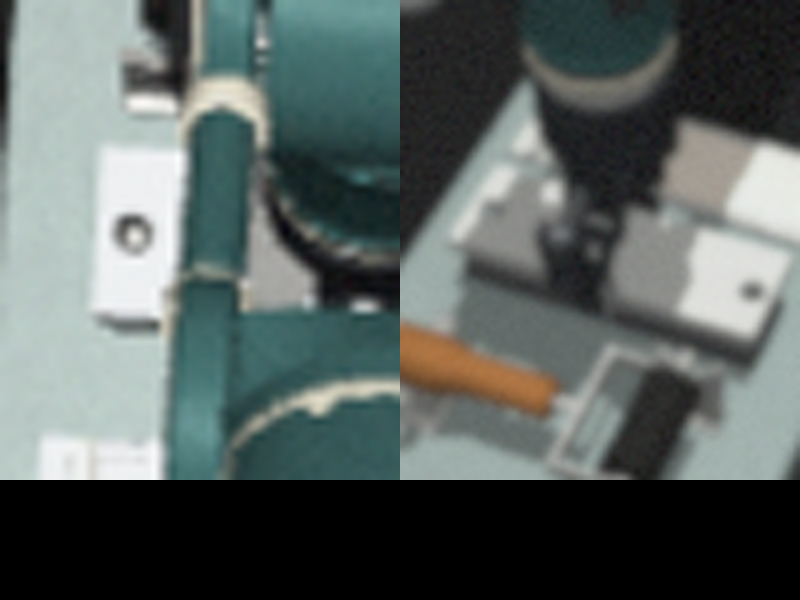

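Through the left hole, at crop (131,232), the pin tip shows bright at (138,236). Allowing for parallax, the slab must go about +2 mm in x and −2 mm in y. Then I lower it in small steps.

Call:
play_rows:
  moves:
    - [[0,0,0,-0.02,0.022,0,50],[0,0,0,0,0,0,50],[0,0,0,0,0,0.04,50],[0,0,0,0,0,0.04,50],[0,0,0,0,0,0,50]]

```text
time: 12.08
tool_pos: [0.5615, -0.0048, 0.0479]
tcp_rot: [-2.266, -2.173, 0.002]
wrist_force: [0.2, -0.1, -4.5]
width: 0.703
grip_force: 88.9
```

Call:
play_rows:
  moves:
    - [[0,0,0,0,0,0.02,50],[0,0,0,0,0,0.02,50],[0,0,0,0,0,0.02,50],[0,0,0,0,0,0,50],[0,0,0,0,0,0,50]]

```text
time: 12.5
tool_pos: [0.5623, -0.0049, 0.043]
tcp_rot: [-2.266, -2.174, 0.001]
wrist_force: [-0.1, 0.0, -3.7]
width: 0.703
grip_force: 88.9
```

Call:
play_rows:
  moves:
    - [[0,0,0,0,0,0.02,50],[0,0,0,0,0,0.01,50],[0,0,0,0,0,0,50],[0,0,0,0,0,0,50]]

```text
time: 12.83
tool_pos: [0.5624, -0.0049, 0.0401]
tcp_rot: [-2.266, -2.174, 0.0]
wrist_force: [-0.5, 0.2, -3.1]
width: 0.705
grip_force: 88.9
```

```bash
python3 sl.py p3
```

```text
12.9333 [ 0.56259125 -0.00489945  0.04027432] [-2.26673210e+00 -2.17378064e+00 -6.08309556e-05] [-0.98176349  0.42052503 -3.92071413]
plane slopes deg [-3.40179792 -0.43071809] top z 0.05209046325794026 std 0.011770509897713133 2263 y ext [-0.13347852  0.13110421] x [0.50404237 0.62128373]
img counts [np.float64(150.13945278022948)]
```

Still no contact, so I go down in 1 mm steps.

Call:
play_rows:
  moves:
    - [[0,0,0,0,0,0.01,50],[0,0,0,0,0,0,50],[0,0,0,0,0,0.01,50],[0,0,0,0,0,0,50],[0,0,0,0,0,0,50]]

```text
time: 13.35
tool_pos: [0.5628, -0.0049, 0.0395]
tcp_rot: [-2.267, -2.174, -0.0]
wrist_force: [-3.6, 0.6, 6.2]
width: 0.707
grip_force: 89.8
```

```bash
sed -i 's/abs(w\[...,2\]-p\[2\]-.02)<.022/abs(w[...,2]-p[2]-.026)<.008/' sl.py; python3 sl.py p4
```

```text
13.45 [ 0.56281236 -0.00494423  0.03951861] [-2.26680105e+00 -2.17389697e+00 -2.18312036e-04] [-2.67816644  0.26942692  5.50943813]
plane slopes deg [ 0.66924227 -0.00703538] top z 0.06555771142208422 std 0.0013883837613156438 799 y ext [-0.09777933  0.09127078] x [0.52914313 0.59586946]
img counts [np.float64(168.99343544857769)]
```

Call:
play_rows:
  moves:
    - [[0,0,0,0,0,0,66],[0,0,0,0,0,0,70],[0,0,0,0,0,0,72],[0,0,0,0,0,0,72],[0,0,0,0,0,0,72]]

```text
time: 13.87
tool_pos: [0.5627, -0.0049, 0.0382]
tcp_rot: [-2.267, -2.174, -0.0]
wrist_force: [0.7, 0.6, -0.2]
width: 0.843
grip_force: 0.0
```

```bash
python3 sl.py p5; python3 -c "from workcell import bot;print(bot.read_state()['width'])"
```

```text
13.9667 [ 0.56255967 -0.00491907  0.0381436 ] [-2.26668178e+00 -2.17369014e+00  5.67968472e-05] [ 0.25700715  0.19266738 -0.07573138]
plane slopes deg [-0.43850869  0.10218042] top z 0.06535875028468509 std 0.0013697373670393885 811 y ext [-0.09667842  0.09055348] x [0.53043491 0.59555755]
img counts [np.float64(168.79440258342302)]
0.8433159107726146
```

Call:
play_rows:
  moves:
    - [[0,0,0,0,0,-0.1,72],[0,0,0,0,0,-0.2,72],[0,0,0,0,0,-0.4,72],[0,0,0,0,0,-0.4,72],[0,0,0,0,0,-0.4,72]]

```text
time: 14.38
tool_pos: [0.562, -0.005, 0.19]
tcp_rot: [-2.266, -2.173, 0.001]
wrist_force: [0.9, 0.5, -0.4]
width: 0.845
grip_force: 0.0
```

Call:
play_rows:
  moves:
    - [[0,0,0,-0.4,0,0,72],[0,0,0,-0.4,0,0,72],[0,0,0,-0.4,0,0,72],[0,0,0,-0.4,-0.1,0,72],[0,0,0,-0.4,-0.1,0,72]]

```text
time: 14.8
tool_pos: [0.5342, -0.2057, 0.1893]
tcp_rot: [2.266, 2.175, 0.001]
wrist_force: [1.0, 0.3, -0.5]
width: 0.842
grip_force: 0.0
```

Call:
play_rows:
  moves:
    - [[0,0,0,-0.4,0,0,72],[0,0,0,-0.3,0,0,72],[0,0,0,0,0,0,72],[0,0,0,0,0,0,72],[0,0,0,0,0,0,72]]

```text
time: 15.22
tool_pos: [0.5312, -0.2736, 0.1883]
tcp_rot: [-2.267, -2.173, -0.001]
wrist_force: [-0.2, 0.9, -0.9]
width: 0.842
grip_force: 0.0
```

```bash
python3 rub.py; python3 - <<'E'
from h import *
import pickle
c=cap();pickle.dump(c,open('f.pkl','wb'));b=np.array([.5627,-.0045])
for n in c:
    w=world(c[n]);im=c[n]['image'].astype(int)
    m=(abs(w[...,0]-b[0])<.045)&(abs(w[...,1]-b[1])<.12)&(abs(w[...,2]-.064)<.008)&(im.min(2)>120);q=w[m]
    for _ in range(3):
        A=np.c_[q[:,:2]-b,np.ones(len(q))];co=np.linalg.lstsq(A,q[:,2],rcond=None)[0];e=q[:,2]-A@co;q=q[abs(e)<.004]
    r=cv2.minAreaRect((q[:,:2]*1e3).astype(np.float32))
    print(n,'slope',np.degrees(np.arctan(co[:2])),'z',co[2],len(q),r)
a=np.zeros((480,800,3),np.uint8)
def crop(n,u0,u1,v0,v1,k): return cv2.resize(c[n]["image"][v0:v1,u0:u1,::-1],None,fx=k,fy=k,interpolation=cv2.INTER_CUBIC)
a[:400,:400]=crop('top',300,400,115,215,4);a[:400,400:800]=crop('scene',230,330,170,270,4)
cv2.imwrite('pics/f.png',a)
E
```

```text
[ 0.53143039 -0.27264503  0.18813375] [ 0.75062797  0.38809843 -0.1740268 ] 0.8431897040045468 [ 0.01  -0.004  0.003 -0.003 -0.002 -0.002]
scene 230 X [0.07770237 0.11100846 0.13625352] Y [0.06213466 0.07639208 0.08661145] z [0.10090666 0.10444575 0.10553646]
 wood 219 X [0.09663908 0.11179628 0.12063052] Y [-0.08690914 -0.05815481 -0.03085116] z [0.09563715 0.10103773 0.10198842]
top 240 X [0.07067323 0.10381827 0.13616061] Y [0.05369767 0.0686513  0.08323773] z [0.09854346 0.10514075 0.10679225]
 wood 201 X [0.08944992 0.1018635  0.11968401] Y [-0.08774538 -0.06140377 -0.03214047] z [0.09411247 0.10203181 0.10436519]
scene slope [-0.41502552 -0.06346467] z 0.06541894976373078 1120 ((561.3480834960938, -3.3096771240234375), (191.10910034179688, 66.49942779541016), 87.28466796875)
top slope [0.46316364 0.03795918] z 0.06300874865780072 1029 ((562.6598510742188, -4.432136535644531), (190.04164123535156, 63.617401123046875), 87.9970474243164)
```

View pics/f.png

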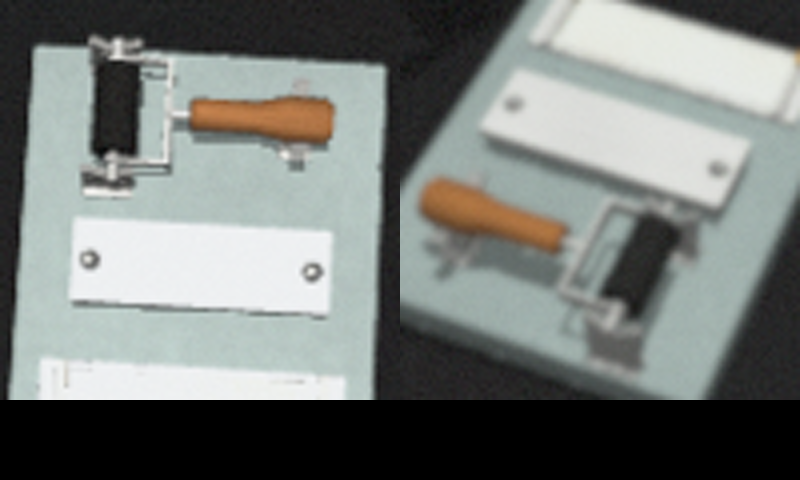

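Both pins show in the slab's holes, the slab is centred and level, and its top is at 64 mm. The roller's axle reads a few millimetres off towards −Y, so I check it more closely.

```bash
python3 - <<'E'
from h import *
import pickle
c=pickle.load(open('f.pkl','rb'))
bed=np.array([.5627,-.0045]);y=np.radians(-2.4);ex=np.array([np.cos(y),np.sin(y)]);ey=np.array([-ex[1],ex[0]])
for n in c:
    w=world(c[n]);l=w[...,:2]-bed;X=l@ex-.005;Y=l@ey;im=c[n]["image"].astype(int);z=w[...,2]
    m=(z>.075)&(z<.12)&(Y>.03)&(Y<.12)&(im.max(2)<60)&(X>.078)&(X<.132)
    # circle fit radius 17 in (Y,z)
    from scipy.optimize import least_squares
    f=lambda p:np.hypot(Y[m]-p[0],z[m]-p[1])-.017
    r=least_squares(f,[.074,.082],loss='soft_l1',f_scale=.001);print(n,'rubber centre Y,z',r.x,np.abs(r.fun).mean())
    for k in(-1,1):
        mm=m&(k*(X-.105)>0.008);f2=lambda p:np.hypot(Y[mm]-p[0],z[mm]-p[1])-.017;print('   half',k,least_squares(f2,[.074,.082],loss='soft_l1',f_scale=.001).x)
    b=(im[...,0]>im[...,2]+30)&(z>.06)&(z<.13)&(Y<-.055)&(Y>-.08)&(abs(X-.105)<.03)
    g=lambda p:np.hypot(X[b]-p[0],z[b]-p[1])-.017
    r=least_squares(g,[.105,.082],loss='soft_l1',f_scale=.001);print('  butt X,z',r.x,np.abs(r.fun).mean(),b.sum())
    wood=(im[...,0]>im[...,2]+30)&(z>.06)&(z<.13)&(Y<.05)&(Y>-.13)&(abs(X-.105)<.03);print('  wood Y ends',np.percentile(Y[wood],[.5,99.5]))
    mt=(im.min(2)>130)&(z>.085)&(z<.11)&(abs(Y-.074)<.02)&(abs(X-.105)<.07);print('  metal',[(X[mt][i].round(3),Y[mt][i].round(3),z[mt][i].round(3)) for i in range(0,mt.sum(),max(1,mt.sum()//8))])
s=bot.read_state();plan([.6705,.0,.165],Rdown(-2.4),9)
E
```

```text
scene rubber centre Y,z [0.07080878 0.08609317] 0.0010251475549042505
   half -1 [0.07033961 0.0861155 ]
   half 1 [0.07090377 0.08601203]
  butt X,z [0.10336536 0.08339577] 0.0011412507411399705 99
  wood Y ends [-0.08804298  0.01434705]
  metal [(np.float64(0.06), np.float64(0.055), np.float64(0.093)), (np.float64(0.056), np.float64(0.062), np.float64(0.088)), (np.float64(0.061), np.float64(0.07), np.float64(0.093)), (np.float64(0.143), np.float64(0.064), np.float64(0.09)), (np.float64(0.143), np.float64(0.072), np.float64(0.09)), (np.float64(0.146), np.float64(0.073), np.float64(0.091)), (np.float64(0.151), np.float64(0.073), np.float64(0.093)), (np.float64(0.15), np.float64(0.075), np.float64(0.089))]
top rubber centre Y,z [0.06959664 0.08408282] 0.002235573013088474
   half -1 [0.07014952 0.08435925]
   half 1 [0.06970018 0.08384516]
  butt X,z [0.10490525 0.08189913] 0.00226530011774727 96
  wood Y ends [-0.0882804   0.01295025]
  metal [(np.float64(0.157), np.float64(0.088), np.float64(0.088)), (np.float64(0.152), np.float64(0.073), np.float64(0.088)), (np.float64(0.148), np.float64(0.073), np.float64(0.089)), (np.float64(0.141), np.float64(0.064), np.float64(0.093)), (np.float64(0.068), np.float64(0.068), np.float64(0.085)), (np.float64(0.059), np.float64(0.091), np.float64(0.092)), (np.float64(0.058), np.float64(0.082), np.float64(0.086)), (np.float64(0.054), np.float64(0.07), np.float64(0.09))]
t 15.42 tot mm 306.792395055346 deg 0.13387712505316784
[-0.0, -0.0, 0.0, 0.309, 0.142, 0.026]
[-0.0, -0.0, 0.0, 0.309, 0.142, 0.026]
[-0.0, -0.0, 0.0, 0.309, 0.142, 0.026]
[-0.0, -0.0, 0.0, 0.309, 0.142, 0.026]
[-0.0, -0.0, 0.0, 0.309, 0.142, 0.026]
[-0.0, -0.0, 0.0, 0.309, 0.142, 0.026]
[-0.0, -0.0, 0.0, 0.309, 0.142, 0.026]
[-0.0, -0.0, 0.0, 0.309, 0.142, 0.026]
[-0.0, -0.0, 0.0, 0.309, 0.142, 0.026]
```

The axle measures about 3 mm off in Y and 3 mm high, so roughly 4.5 mm from its place against the 8 mm limit. The butt is about 3 mm off against 9 mm. Both readings have stayed steady, so I hand the job in.

```bash
python3 -c "
from workcell import bot
print(bot.finish_job())"
```

```text
the job is handed in; nothing more can be done
None
```

I handed the job in at about 15 s of the 64 s allowed, but the hand-in gave no verdict: the slab lies flush on both pins, and the roller is in its rest with its axle about 4.5 mm off place (limit 8 mm) and its butt about 3 mm off (limit 9 mm).

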